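Fetch the red-labelled blood film from the slide dryer and load it into the scanner

ROBOT

A 6-joint arm with a two-finger parallel gripper is mounted at the origin on the work surface. World frame = base frame: x ahead of the robot, y to its left, z up, the work surface at z = 0. Lengths are in m, angles in degrees, forces in N, time in s.
With the tool pointing down it reaches from about 0.4 to 0.825 m from the base axis. Payload 7 kg.
Tool frame: the origin (TCP) lies between the finger pads; the fingertips stand 22 mm ahead of it and the grasp point (between the pads) lies 3 mm ahead of it; z points along the fingers, y is the direction in which the jaws open and shut (so a half turn about z gives the same grasp; the last joint's range is limited). The gripper opens to 88 mm and grips with 3 to 60 N. Pads are 19 mm wide; open, the fingers measure 130 mm over their backs; the gripper's body (78 mm by 193 mm) begins 47 mm behind the grasp point.
Start: joints at [80.105, 20.546, 0.682, 0, -70.136, -16.507], TCP at [0.3, 0.605, 0.215] pointing down, gripper open.
Joint ranges: [-176.03, 176.03], [-82.01, 121.73], [-58.28, 71.71], [-173.87, 95.51], [-174.79, -0.11], [-173.66, 173.66]. Speed limits (degrees/s): [136.94, 136.94, 172.46, 180, 180, 180].

INTERFACE

Orientations are given as [roll, pitch, yaw] about the fixed x, y, z axes, in that order (R = Rz(yaw) Ry(pitch) Rx(roll)).
In Python, from plant import telemetry, cams, r gives the robot as it stands.
- The arm moves only by the tool carry_out, never from a script. Its argument "commands" is one flat list of numbers, 5 for each row, row after row: the shift along the world's x, y, z as a fraction of full scale, then the turn about the world's z as a fraction of full scale, then the gripper's target within -1 to 1 (shut at 1, half-way at 0, fully open at -1). In form: [x, y, z, turn, claw, x, y, z, turn, claw, ...]. A call has 1 to 8 rows; each row shifts and turns the commanded pose from where the row before left it; what a row does not reach is not made up. Full scale, the value 1, is 0.04 m for a shift and 4 degrees for a turn. A row lasts 1/10 s, in which the tool goes at most 50 mm and 8.59 degrees, less where a joint would pass 70% of its speed; a pose out of reach is approached as far as the arm can. A call with a number of a shift or a turn outside -1 to 1 is refused whole. A call with a gripper value outside its range is refused whole. The fingers move at their own pace and stop on an object; "grip_force" is the grip in N (left out, the last holds). Time passes only in rows, so rows that do not move let the fingers close. It gives the time, the measured TCP pose, the force and the opening at its end, in the units of the state.
- telemetry.get_state(): the state, without advancing time (a new reading comes with each control period).
- cams.capture(name): name is "scene" or "side" or "wrist"; returns a dict with "frame" (384x512x3 uint8, red, green, blue), "camera_matrix" (3x3 intrinsics, pixels), "camera_from_world" (4x4, takes a point from world to camera coordinates); the wrist camera has in their place "mount" (4x4, takes a point from camera to tool coordinates, whose origin is the TCP and whose axes are the flange's). Camera axes: x right, y down, z forward; pixel columns grow to the right and rows downward; lengths in m; the calibration is good to about 2 mm. The wrist camera is an equidistant fisheye: a pixel r from the principal point sees the ray r / f radians off the axis. A picture is of the moment at which its call begins: read the wrist's pose just before it. There is no depth.
- r.close_job(): hands the job in, once; it reports no verdict.
The state is a dict: "time_s": time; "joints": joint angles; "qd": joint speeds; "joint_torque": joint torques, N m; "tcp_pos": TCP position; "eef_rot": TCP orientation; "contact_force": force on the tool from outside, world axes, zero at the start; "moment": the same for the moment, N m; "gripper_width": finger opening in m.
Only numpy, scipy, OpenCV 4.12 (cv2) and the standard library are available. Lean on these libraries where they do the work, as an engineer would, in place of code of your own. Each camera call takes 0.05 s, during which the arm holds its last target. There are 200 camera calls.

TASK

Turn the slide dryer's carousel (the knob on top moves it) until the red-labelled slide carrier stands squarely at the opening in the cover, lift that carrier out, lay it flat on the green pad with the film side up and let go of it. Then take it up again and push it, film side up and label end outwards, fully home into the slot of the slide scanner, and let go. Never drop it, leave the other carriers standing in their pockets and do not disturb the other things on the bench.

Things in the scene. Friction and masses are not known exactly. Their poses are not given: they have to be found in the camera images.
- red_mid (a point): Centre of the red-labelled slide carrier to fetch: a rigid plate 84 mm long, 30 wide, 8 thick, about 30 g, pale with a red label end (last 22 mm). Own z: along its length to the label end; x: out of the film side (window with purple smear); y: across its width. It starts upright in a carousel pocket, label end up, film side away from the carousel's axis, its width across the radius.
- red_end (a point): Middle of the red carrier's outer end face at the label end, 42 mm from red_mid along its own z axis.
- blue_mid (a point): Centre of the blue-labelled carrier, same shape; to be left standing in its pocket.
- green_mid (a point): Centre of the green-labelled carrier, same shape; to be left standing.
- yellow_mid (a point): Centre of the yellow-labelled carrier, same shape; to be left standing.
- grey_mid (a point): Centre of the grey-labelled carrier, same shape; to be left standing.
- dryer: Slide dryer, fixed: white base 220 x 220 mm, 60 mm high, under a clear cover (roof top 170 mm above the bench). Origin: centre of its underside, on the carousel's axis. Own -x is the front, turned roughly to the robot; at its middle an orange-edged opening, 122 mm wide, is cut in roof and front wall, from the front face (110 mm from the axis) to 40 mm from the axis and down to the base.
- opening (a point): Where a carrier's centre is when its pocket is exactly at the opening: 72 mm in front of the carousel's axis, 108 mm above the bench. Carriers can be lifted out only here. Six pockets, 60 degrees apart at 72 mm from the axis, one empty; walls 30 mm high (outside 20), 1.2 mm play a side. A carrier's foot is 66 mm and its top 150 mm above the bench; the upper 54 mm stand free.
- carousel (a joint): Angle of the carousel in the dryer, rad, 0 at the start whichever way it stands; counterclockwise seen from above is positive; range -6.28 to 6.28. Its turntable (radius 94 mm) turns with a light steady friction (about 0.05 N m), has no detents, stays where it is left and takes the carriers with it.
- knob (a point): Centre of the carousel's round black knob on the axis above the cover: 38 mm diameter, from 182 to 213 mm above the bench, this point at 200 mm. It can be gripped in any direction, turns freely either way and turns the carousel one to one.
- pad: Green rubber pad, fixed, 170 mm (own x) x 150 mm (own y), 3 mm thick; origin at the centre of its underside on the bench.
- scanner: Slide scanner, fixed: white and grey box, 170 mm wide (own y). Own +x: the direction in which a carrier is pushed in; the front (-x) is turned roughly to the robot. Origin: centre of its underside. A flat open loading deck, 36 mm above the bench, full width, runs from own x = -125 mm to the front face at -70 mm; the housing is 85 mm high from there to x = 0 and 128 mm high behind.
- slot_mouth (a point): Middle of the slot's mouth at deck level in the scanner's front face, under a blue bar; axes as the scanner's. The slot's floor is flush with the deck; it is 12.5 mm high and 33 mm wide, narrowing to that from about 45 mm over the first 20 mm. It is 72 mm deep to a rigid back stop, so a carrier pushed home sticks out 12 mm.
- slot_home (a point): Where the carrier's centre is when it is fully home (40 mm above the bench, 30 mm behind the mouth); axes as the scanner's.
- oil: Amber dropper bottle, 28 mm diameter, 68 mm high, a bystander.
- pot: White specimen pot with red lid, 54 mm diameter, 62 mm high, a bystander.
- dish: Steel dish, 150 mm diameter, 35 mm high, a bystander.
- marker: Blue marker pen, 12 mm thick, 125 mm long, lying, a bystander.

How it is judged (in metres and radians):
On the way, in this order (a step that is already met when the one before it is completed fails the run):
1. the red carrier, still down in its pocket, stands at the opening (within 15 mm of it) and the carousel is at rest (horizontal distance between red_mid and opening below 0.015 m and height (world z) of red_mid below 0.118 m and velocity of joint carousel between -0.1 and 0.1 rad/s), for 0.2 s.
2. the red carrier lies flat on the pad, film side up, let go and at rest (angle between red_mid's own x axis and vertical below 0.12 rad and height (world z) of red_mid below 0.012 m and x of red_mid in the frame of pad between -0.085 and 0.085 m and y of red_mid in the frame of pad between -0.075 and 0.075 m and contact force between red and the fingers below 0.05 N and linear speed of red below 0.03 m/s), for 0.2 s.
At the end, for the whole second after the job is handed in: The red carrier rests film side up in the scanner's slot with its label end outwards, within 3 mm of fully home and 4 mm of the slot's middle, and the other four carriers stand upright, down in their pockets (x of red_mid in the frame of slot_home between -0.003 and 0.003 m and y of red_mid in the frame of slot_home between -0.004 and 0.004 m and z of red_mid in the frame of slot_home between -0.004 and 0.004 m and x of red_end in the frame of slot_home below -0.03 m and angle between red_mid's own x axis and vertical below 0.1 rad and linear speed of red below 0.02 m/s and height (world z) of each of blue_mid, green_mid, yellow_mid, grey_mid below 0.118 m and angle between each of blue_mid, green_mid, yellow_mid, grey_mid's own z axis and vertical below 0.2 rad); the robot touches nothing.
It fails at once if the red carrier is dropped (it moves faster than 0.9 m/s with no finger on it, as after a free fall of 4 cm) (linear speed of red above 0.9 m/s and contact force between red and the fingers below 0.01 N).
It fails at once if another carrier is lifted more than 15 mm or tipped out of its pocket (height (world z) of any of blue_mid, green_mid, yellow_mid, grey_mid above 0.123 m or angle between any of blue_mid, green_mid, yellow_mid, grey_mid's own z axis and vertical above 0.3 rad).
It fails at once if a bystander on the bench is moved more than 2 cm (distance of any of oil, pot, dish, marker from where it was at the start of the episode above 0.02 m).
It also fails if it takes over 72 s, if anything falls off the work surface, if the arm or the gripper's body presses on something with over 40 N, if the wrist force passes 120 N, or if a joint passes its speed limit or range.

## Working session

There is one attempt and no reset: what is moved stays moved. The work goes in short steps, Python scripts to look and compute and a tool call to move; the robot and the scene stay as the last step left them, time stands still between calls to the robot, and variables do not carry over. Pictures are saved under pics/ and viewed, about 8 in all and at most 12, crops included, and the job is handed in when it is done.

Besides the shell and the picture viewer there is one more tool, called after ">>>" in YAML: its name, and indented under it one key for each argument. carry_out: Moves the arm, as the interface text tells. Shift numbers are shares of 0.04 m and turn numbers shares of 4 degrees, none past 1 either way. Its arguments: {"type":"object","properties":{"commands":{"type":"array"},"grip_force":{"type":"number"}},"required":["commands"]}

```bash
ls; mkdir -p pics; python3 - <<'E'
from plant import telemetry, cams, r
import cv2, numpy as np
s=telemetry.get_state(); print({k:np.round(v,4).tolist() for k,v in s.items()})
ims=[]
for n in ("scene","side"):
    c=cams.capture(n); np.savez(f"{n}0.npz",**c); cv2.imwrite(f"pics/{n}0.png",c["frame"][:,:,::-1])
    print(n,np.round(c["camera_matrix"],1).tolist(),np.round(c["camera_from_world"],4).tolist())
c=cams.capture("wrist");np.savez("wrist0.npz",**c);print(np.round(c["camera_matrix"],1).tolist(),np.round(c["mount"],4).tolist());cv2.imwrite("pics/wrist0.png",c["frame"][:,:,::-1])
E
```

```text
pics
{'time_s': 0.0, 'joints': [80.1056, 20.5926, 0.635, -0.0201, -70.1345, -16.5073], 'qd': [-0.0691, -0.0002, -0.0892, 0.0044, -0.0697, 0.0442], 'joint_torque': [0.0019, -58.2718, 29.3054, 6.997, 0.0067, -0.0002], 'tcp_pos': [0.2999, 0.6041, 0.2139], 'eef_rot': [179.9063, -0.0081, -26.4086], 'contact_force': [0.0635, 0.1822, -0.468], 'moment': [-0.008, -0.0332, 0.0341], 'gripper_width': 0.0873}
scene [[436.0, 0.0, 255.8], [0.0, 436.0, 195.0], [0.0, 0.0, 1.0]] [[-0.0441, 0.999, 0.0084, -0.0639], [0.6188, 0.0339, -0.7848, -0.2291], [-0.7843, -0.0294, -0.6196, 1.6998], [0.0, 0.0, 0.0, 1.0]]
side [[350.6, 0.0, 254.6], [0.0, 350.6, 191.9], [0.0, 0.0, 1.0]] [[-0.9858, -0.168, 0.0072, 0.5981], [-0.127, 0.7157, -0.6868, 0.1147], [0.1102, -0.6779, -0.7268, 1.2232], [0.0, 0.0, 0.0, 1.0]]
[[297.3, 0.0, 258.5], [0.0, 297.3, 190.1], [0.0, 0.0, 1.0]] [[-0.0006, -0.9515, -0.3077, 0.0839], [1.0, -0.0003, -0.0012, -0.0001], [0.001, -0.3077, 0.9515, -0.1693], [0.0, 0.0, 0.0, 1.0]]
```

View pics/scene0.png

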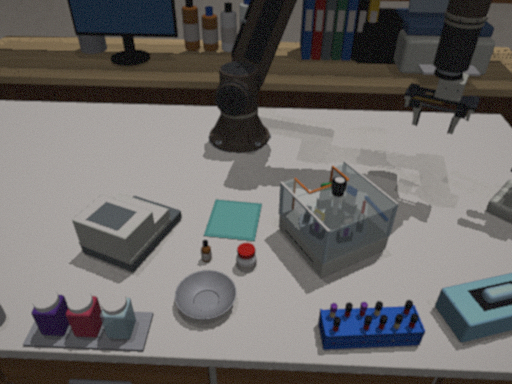

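View pics/side0.png

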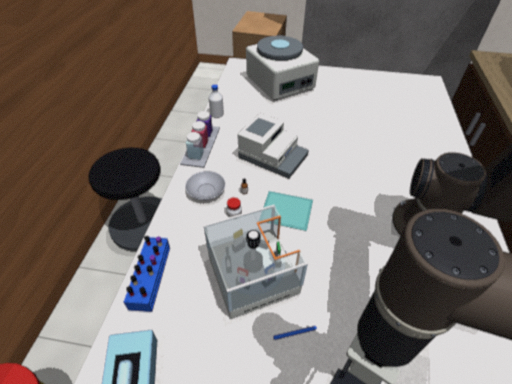

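```bash
cat > h.py <<'E'
import numpy as np, cv2
from scipy.spatial.transform import Rotation as R
def ray(c,uv):
    K,T=c["camera_matrix"],c["camera_from_world"]
    d=T[:3,:3].T@np.linalg.solve(K,[uv[0],uv[1],1]); return -T[:3,:3].T@T[:3,3],d
def on(c,uv,z):
    o,d=ray(c,uv); return (o+d*(z-o[2])/d[2])[:2]
def px(c,p):
    q=c["camera_from_world"]@np.r_[p,1]; q=c["camera_matrix"]@q[:3]; return q[:2]/q[2]
def wray(c,s,uv):
    K=c["camera_matrix"]; v=(np.array(uv)-K[:2,2]); r=np.hypot(*v); th=r/K[0,0]
    d=np.r_[v/max(r,1e-9)*np.sin(th),np.cos(th)]
    M=c["mount"]; Rt=R.from_euler("xyz",s["eef_rot"],degrees=True).as_matrix()
    return np.array(s["tcp_pos"])+Rt@M[:3,3], Rt@M[:3,:3]@d
def won(c,s,uv,z):
    o,d=wray(c,s,uv); return (o+d*(z-o[2])/d[2])[:2]
def wpx(c,s,p):
    M=c["mount"]; Rt=R.from_euler("xyz",s["eef_rot"],degrees=True).as_matrix()
    q=M[:3,:3].T@(Rt.T@(np.array(p)-s["tcp_pos"])-M[:3,3]); a=np.hypot(*q[:2]); th=np.arctan2(a,q[2])
    return c["camera_matrix"][:2,2]+q[:2]/a*th*c["camera_matrix"][0,0]
def hsv(c): return cv2.cvtColor(c["frame"],cv2.COLOR_RGB2HSV)
def blobs(m,amin=8):
    n,l,st,ce=cv2.connectedComponentsWithStats(m.astype(np.uint8)); return [(st[i],ce[i],l==i) for i in range(1,n) if st[i][4]>=amin]
E
python3 - <<'E'
from h import *
for n,roi in (("scene",(320,165,360,205)),("side",(235,225,275,260))):
    c=np.load(n+"0.npz"); H=hsv(c)
    m=(H[...,2]<60); mm=np.zeros_like(m); x0,y0,x1,y1=roi; mm[y0:y1,x0:x1]=m[y0:y1,x0:x1]
    for st,ce,_ in blobs(mm): print(n,"dark",st,ce.round(1),on(c,ce,.2).round(3))
    m=(H[...,0]>70)&(H[...,0]<95)&(H[...,1]>80)
    for st,ce,l in blobs(m,200):
        rc=cv2.minAreaRect(np.argwhere(l)[:,::-1].astype(np.float32)); p=cv2.approxPolyDP(cv2.findContours(l.astype(np.uint8),0,2)[0][0],6,True)[:,0]
        print(n,"teal",st,on(c,ce,.003).round(3),[on(c,q,.003).round(3).tolist() for q in p])
    m=(H[...,0]>4)&(H[...,0]<18)&(H[...,1]>150)&(H[...,2]>100)
    for st,ce,l in blobs(m,15): print(n,"orange",st,on(c,ce,.17).round(3))
    z=cv2.resize(c["frame"][:,:,::-1][(155 if n=="scene" else 195):(275 if n=="scene" else 315),(70 if n=="scene" else 190):(400 if n=="scene" else 330)],None,fx=2.4 if n=="scene" else 4,fy=2.4 if n=="scene" else 4,interpolation=cv2.INTER_CUBIC)
    cv2.imwrite(f"pics/{n}0c.png",z)
E
python3 -c "
import cv2;a=cv2.imread('pics/scene0c.png');b=cv2.imread('pics/side0c.png');b=cv2.resize(b,(350,300));import numpy as np
o=np.zeros((a.shape[0]+300,800,3),np.uint8);o[:a.shape[0],:a.shape[1]]=a;o[a.shape[0]:,:350]=b;w=cv2.imread('pics/wrist0.png');o[a.shape[0]:,400:]=cv2.resize(w,(400,300));cv2.imwrite('pics/m0.png',o)"
```

```text
scene dark [331 179  16  18 179] [337.9 188. ] [0.579 0.298]
scene teal [ 205  200   56   41 1728] [0.494 0.019] [[0.402, -0.042], [0.559, -0.058], [0.573, 0.081], [0.414, 0.095]]
scene orange [333 167  15  13  23] [0.471 0.321]
scene orange [296 179  12  12  20] [0.527 0.207]
scene orange [320 185  11   4  19] [0.533 0.271]
side dark [247 234  13  15 109] [252.9 241.8] [0.559 0.315]
side teal [ 265  192   47   38 1047] [0.471 0.014] [[0.561, -0.057], [0.567, 0.01], [0.527, 0.003], [0.499, 0.087], [0.415, 0.094], [0.403, -0.044]]
side orange [272 252   8   7  17] [0.498 0.328]
```

View pics/m0.png

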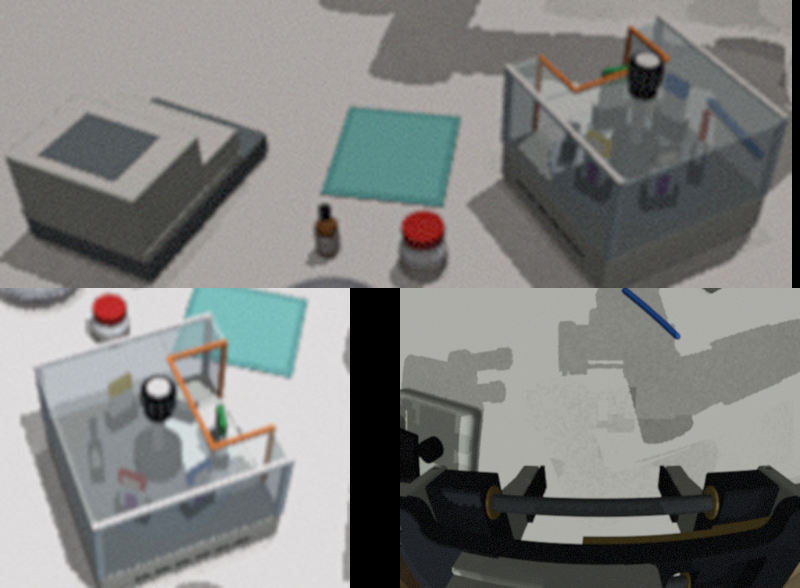

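```bash
python3 - <<'E'
from h import *
S=np.load("scene0.npz");D=np.load("side0.npz")
f=lambda x,y:(70+x/2.4,155+y/2.4); g=lambda x,y:(190+x*.4,195+(y-288)*.4)
def tri(a,b):
    o1,d1=ray(S,a);o2,d2=ray(D,b);A=np.c_[d1,-d2,np.cross(d1,d2)];t=np.linalg.solve(A,o2-o1);return ((o1+t[0]*d1+o2+t[1]*d2)/2).round(3),round(np.linalg.norm(t[2]*np.cross(d1,d2)),4)
print("knob",tri((337.9,186),(252.9,240)))
print("roof scene",[on(S,f(*p),.17).round(3).tolist() for p in((507,68),(658,20),(785,118),(622,182))])
print("roof side",[on(D,g(*p),.17).round(3).tolist() for p in((38,370),(210,318),(292,463),(98,524))])
print("open side",[on(D,g(*p),.17).round(3).tolist() for p in((170,357),(213,446),(274,430),(224,343))])
print("red",tri(f(705,120),g(130,478)), "green",tri(f(615,72),g(221,418)),"yel",tri(f(600,140),g(120,385)))
print("red z.14",on(S,f(705,120),.14),on(D,g(130,478),.14))
print("scanner base",[on(S,f(*p),.0).round(3).tolist() for p in((265,150),(150,278),(35,235))])
print("scanner deck",[on(S,f(*p),.036).round(3).tolist() for p in((265,138),(153,98))])
E
```

```text
knob (array([0.56 , 0.302, 0.192]), np.float64(0.0031))
roof scene [[0.526, 0.155], [0.42, 0.336], [0.599, 0.449], [0.708, 0.267]]
roof side [[0.704, 0.27], [0.522, 0.159], [0.412, 0.342], [0.596, 0.444]]
open side [[0.56, 0.226], [0.496, 0.336], [0.434, 0.304], [0.501, 0.194]]
red (array([0.577, 0.373, 0.145]), np.float64(0.0021)) green (array([0.492, 0.281, 0.144]), np.float64(0.0001)) yel (array([0.613, 0.255, 0.143]), np.float64(0.0005))
red z.14 [0.56991518 0.37417442] [0.57856907 0.37105421]
scanner base [[0.488, -0.143], [0.707, -0.231], [0.649, -0.38]]
scanner deck [[0.506, -0.136], [0.436, -0.294]]
```

>>> carry_out:
  commands: [0.41,-0.47,0.18,-1,-1,0.41,-0.47,0.18,-1,-1,0.41,-0.47,0.18,-1,-1,0.41,-0.47,0.18,-1,-1,0.41,-0.47,0.18,-1,-1,0.41,-0.47,0.18,-1,-1,0.41,-0.47,0.18,-1,-1,0.41,-0.47,0.18,-1,-1]
  grip_force: 30

```text
time_s: 0.95
tcp_pos: [0.4318, 0.4532, 0.2725]
eef_rot: [180.0, -0.0, -58.6]
contact_force: [-0.3, -0.3, -0.1]
gripper_width: 0.0878
```

>>> carry_out:
  commands: [0.41,-0.47,0,-1,-1,0.41,-0.47,0,-1,-1,0.41,-0.47,0,-1,-1,0.41,-0.47,0,-1,-1,0.41,-0.47,0,-1,-1,0.41,-0.47,0,-1,-1,0.41,-0.47,0,-1,-1,0.41,-0.47,0,-1,-1]

```text
time_s: 1.75
tcp_pos: [0.563, 0.3029, 0.2722]
eef_rot: [180.0, -0.0, -90.6]
contact_force: [-0.6, 0.4, 0.6]
gripper_width: 0.0876
```

```bash
python3 - <<'E'
from plant import telemetry, cams
from h import *
s=telemetry.get_state(); print({k:np.round(s[k],3).tolist() for k in("time_s","joints","tcp_pos","eef_rot","gripper_width")})
c=cams.capture("wrist"); cv2.imwrite("pics/w1.png",c["frame"][:,:,::-1]); np.savez("w1.npz",**c)
print(wpx(c,s,[.56,.303,.213]))
E
```

```text
{'time_s': 1.75, 'joints': [45.732, 15.555, 1.009, -0.01, -75.485, -46.294], 'tcp_pos': [0.563, 0.303, 0.272], 'eef_rot': [179.971, -0.015, -90.566], 'gripper_width': 0.088}
[262.35603168 201.36857868]
```

View pics/w1.png

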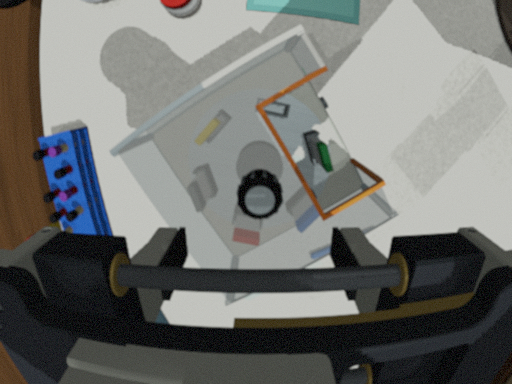

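```bash
python3 - <<'E'
from h import *
c=np.load("w1.npz"); s=dict(tcp_pos=[.563,.303,.272],eef_rot=[179.971,-.015,-90.566])
H=hsv(c); m=H[...,2]<50; mm=np.zeros_like(m); mm[165:225,230:290]=m[165:225,230:290]
b=max(blobs(mm),key=lambda b:b[0][4]); print(b[0],b[1]); (x,y),r=cv2.minEnclosingCircle(np.argwhere(b[2])[:,::-1].astype(np.float32)); print(x,y,r,won(c,s,(x,y),.205))
O=[won(c,s,p,.17) for p in((262,106),(326,216),(383,182),(326,69))]; print(np.round(O,3))
bm=(O[0]+O[1])/2; fm=(O[2]+O[3])/2; print("sizes",np.linalg.norm(O[0]-O[1]),np.linalg.norm(O[1]-O[2]))
e=O[1]-O[0]; yaw=np.degrees(np.arctan2(-e[0],e[1])); d=fm-bm; print(yaw,np.degrees(np.arctan2(-d[1],-d[0])))
u=np.array([np.cos(np.radians(yaw)),np.sin(np.radians(yaw))]); print("axis",bm+.04*u, fm+.11*u)
ax=np.array([.56,.303])
for n,p in(("red",(247,235)),("green",(323,154)),("yel",(213,126)),("blue",(308,216))):
    q=won(c,s,p,.147)-ax; print(n,q,np.hypot(*q),np.degrees(np.arctan2(q[1],q[0])))
E
```

```text
[238 170  44  49 907] [259.2491731  189.72767365]
258.5 193.8958282470703 24.150897979736328 [0.56312884 0.29929708]
[[0.559 0.228]
 [0.495 0.335]
 [0.437 0.3  ]
 [0.501 0.193]]
sizes 0.12522302104979116 0.06812155828091725
30.60617049551977 31.175097245503373
axis [0.5617438  0.30192876] [0.56368982 0.30229378]
red [0.01647152 0.06367165] 0.06576769778056571 75.49586128347846
green [-0.0630697  -0.02633023] 0.06834521383008328 -157.34052507275067
yel [ 0.04777689 -0.05574688] 0.07341897641544157 -49.40234809190529
blue [-0.05011626  0.04182153] 0.06527387949442941 140.15532924607746
```

>>> carry_out:
  commands: [0,-0.05,-0.41,0,-1,0,0,-0.41,0,-1,0,0,-0.41,0,-1,0,0,-0.41,0,-1,0,0,0,0,1,0,0,0,0,1,0,0,0,0,1,0,0,0,0,1]

```text
time_s: 2.6
tcp_pos: [0.5629, 0.3021, 0.2079]
eef_rot: [-179.9, 0.1, -90.4]
contact_force: [0.3, 1.8, 0.7]
gripper_width: 0.0615
```

>>> carry_out:
  commands: [0,0,0,0,1,0,0,0,0,1,0,0,0,0,1]

```text
time_s: 2.9
tcp_pos: [0.5626, 0.3018, 0.2071]
eef_rot: [-180.0, 0.0, -90.4]
contact_force: [-0.1, -0.2, 0.1]
gripper_width: 0.0372
```

>>> carry_out:
  commands: [0,0,0,0.5,1,0,0,0,1,1,0,0,0,1,1,0,0,0,1,1,0,0,0,1,1,0,0,0,1,1,0,0,0,1,1,0,0,0,1,1]

```text
time_s: 3.7
tcp_pos: [0.5626, 0.3018, 0.2069]
eef_rot: [-180.0, -0.0, -60.2]
contact_force: [0.2, 0.1, 0.0]
gripper_width: 0.0003
```

>>> carry_out:
  commands: [0,0,0,1,1,0,0,0,1,1,0,0,0,1,1,0,0,0,1,1,0,0,0,1,1,0,0,0,1,1,0,0,0,1,1,0,0,0,1,1]

```text
time_s: 4.5
tcp_pos: [0.5626, 0.3017, 0.2069]
eef_rot: [180.0, -0.0, -28.2]
contact_force: [0.3, -0.1, 0.1]
gripper_width: 0.0003
```

>>> carry_out:
  commands: [0,0,0,1,1,0,0,0,1,1,0,0,0,1,1,0,0,0,1,1,0,0,0,1,1,0,0,0,1,1,0,0,0,1,1,0,0,0,1,1]

```text
time_s: 5.3
tcp_pos: [0.5626, 0.3017, 0.2069]
eef_rot: [180.0, 0.0, 3.8]
contact_force: [0.3, -1.4, 0.4]
gripper_width: 0.0005
```

>>> carry_out:
  commands: [0,0,0,1,1,0,0,0,1,1,0,0,0,1,1,0,0,0,1,1,0,0,0,1,1,0,0,0,1,1,0,0,0,1,1,0,0,0,1,1]

```text
time_s: 6.1
tcp_pos: [0.5626, 0.3018, 0.2069]
eef_rot: [-180.0, -0.0, 35.8]
contact_force: [-0.1, 0.0, 0.0]
gripper_width: 0.0001
```

>>> carry_out:
  commands: [0,0,0,1,1,0,0,0,0.5,1,0,0,0,0,1,0,0,0,0,1]

```text
time_s: 6.5
tcp_pos: [0.5626, 0.3018, 0.2069]
eef_rot: [180.0, -0.0, 41.5]
contact_force: [-0.7, -0.2, -0.1]
gripper_width: 0.0004
```

```bash
python3 - <<'E'
from plant import telemetry, cams
from h import *
s=telemetry.get_state(); print({k:np.round(s[k],3).tolist() for k in("time_s","joints","tcp_pos","eef_rot","gripper_width","contact_force")})
c=cams.capture("wrist"); cv2.imwrite("pics/w2.png",c["frame"][:,:,::-1]); np.savez("w2.npz",tcp_pos=s["tcp_pos"],eef_rot=s["eef_rot"],**c)
u=np.radians(30.8); 
for z in(.15,.108): print(wpx(c,s,[.562-.072*np.cos(u),.302-.072*np.sin(u),z]))
E
```

```text
{'time_s': 6.5, 'joints': [45.697, 17.416, -4.918, 0.003, -67.662, 85.837], 'tcp_pos': [0.563, 0.302, 0.207], 'eef_rot': [179.997, -0.004, 41.535], 'gripper_width': 0.0, 'contact_force': [-0.707, -0.205, -0.108]}
[243.36761693 275.89944211]
[245.22920145 253.13733834]
```

View pics/w2.png

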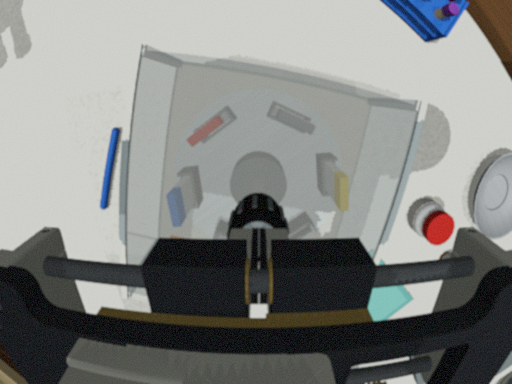

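```bash
python3 - <<'E'
from h import *
c=np.load("w2.npz"); s=c
t=s["tcp_pos"]
for dz in(.022,.003,-.02,-.047): print("tool pt",dz,wpx(c,s,t-[0,0,dz]))
for z in(.213,.182): print("axis",z,wpx(c,s,[.562,.301,z]))
for z in(.213,.2,.182): print("blob",won(c,s,(258,212),z))
c1=np.load("w1.npz"); s1=dict(tcp_pos=[.563,.303,.272],eef_rot=[179.971,-.015,-90.566])
for z in(.213,.182): print("axis w1",z,wpx(c1,s1,[.562,.301,z]))
z=cv2.resize(c["frame"][180:320,150:370,::-1],None,fx=3.5,fy=3.5,interpolation=cv2.INTER_CUBIC); 
S=cv2.resize(np.zeros((1,1,3),np.uint8),(10,10))
cv2.imwrite("pics/w2c.png",z)
for n,p in(("red",(208,130)),("yel",(341,190)),("blue",(176,206))):
    q=won(c,s,p,.14)-[.562,.301]; print(n,q,np.hypot(*q),np.degrees(np.arctan2(q[1],q[0])))
E
```

```text
tool pt 0.022 [258.63577444 220.2861004 ]
tool pt 0.003 [258.6187351  232.11928788]
tool pt -0.02 [258.59315502 249.59733674]
tool pt -0.047 [258.55337249 276.13128252]
axis 0.213 [258.96068192 239.93870247]
axis 0.182 [258.94209766 219.87823909]
blob [0.57556404 0.31377538]
blob [0.5715935  0.31031104]
blob [0.56609582 0.30551426]
axis w1 0.213 [259.91491606 199.00077096]
axis w1 0.182 [259.73122455 187.59319748]
red [0.01737942 0.06989341] 0.07202175130513301 76.0362531040651
yel [ 0.05321808 -0.04678613] 0.0708597613771109 -41.31999136724162
blue [-0.05237985  0.05034187] 0.07264952036934644 136.13658549530885
```

View pics/w2c.png

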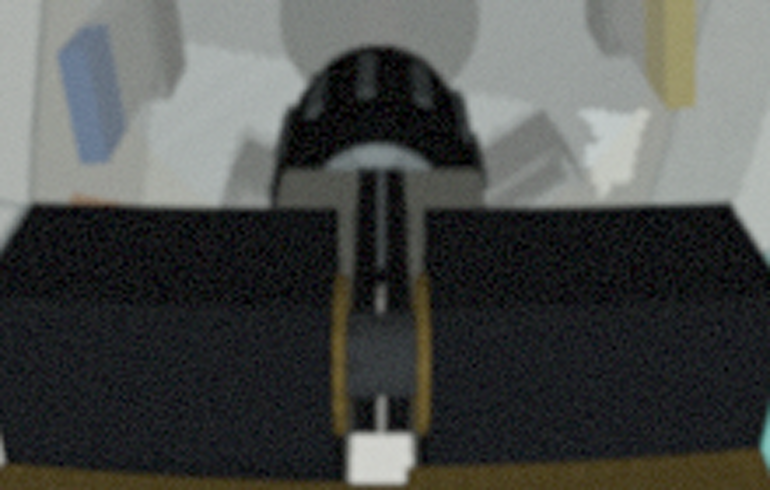

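```bash
python3 - <<'E'
from plant import cams
from h import *
o=[]
for n in("scene","side"):
    c=cams.capture(n); np.savez(n+"1.npz",**c)
    p=px(c,[.562,.301,.2]); print(n,p,px(c,[.562,.301,.213]),px(c,[.5626,.3018,.185])); u,v=p.astype(int)
    o.append(cv2.resize(c["frame"][v-50:v+40,u-45:u+45,::-1],(400,400),interpolation=cv2.INTER_CUBIC))
cv2.imwrite("pics/k1.png",np.hstack(o))
E
```

```text
scene [338.54123573 184.1647241 ] [339.18006026 180.10761075] [338.14795225 188.92480967]
side [252.71811662 237.38995153] [252.73451747 234.4745845 ] [252.4296925  240.88999711]
```

View pics/k1.png

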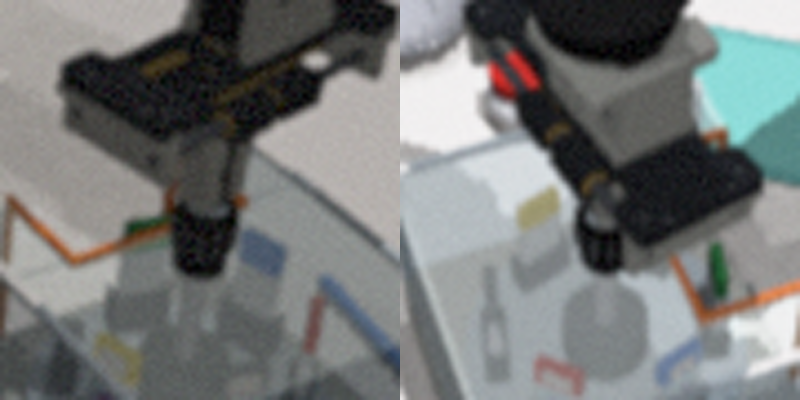

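```bash
python3 - <<'E'
from h import *
c=np.load("w1.npz"); s=dict(tcp_pos=[0,0,0],eef_rot=[180,0,0])
for x in(.0095,0,-.0095):
  for z in(.022,.003,0,-.01,-.02): print(x,z,[wpx(c,s,[x,y,-z]).round(0).tolist() for y in(.044,.065)])
E
```

```text
0.0095 0.022 [[196.0, 207.0], [168.0, 206.0]]
0.0095 0.003 [[190.0, 217.0], [159.0, 217.0]]
0.0095 0 [[189.0, 219.0], [158.0, 219.0]]
0.0095 -0.01 [[186.0, 226.0], [153.0, 225.0]]
0.0095 -0.02 [[182.0, 233.0], [148.0, 232.0]]
0 0.022 [[197.0, 219.0], [169.0, 219.0]]
0 0.003 [[191.0, 231.0], [161.0, 230.0]]
0 0 [[191.0, 233.0], [160.0, 232.0]]
0 -0.01 [[187.0, 240.0], [155.0, 239.0]]
0 -0.02 [[184.0, 248.0], [150.0, 246.0]]
-0.0095 0.022 [[198.0, 231.0], [170.0, 230.0]]
-0.0095 0.003 [[193.0, 243.0], [163.0, 242.0]]
-0.0095 0 [[192.0, 246.0], [162.0, 244.0]]
-0.0095 -0.01 [[189.0, 253.0], [157.0, 252.0]]
-0.0095 -0.02 [[185.0, 261.0], [153.0, 260.0]]
```

>>> carry_out:
  commands: [0,0,0.1,-1,-0.4,0,0,0.1,-1,-0.4,0,0,0,-1,-0.4,0,0,0,-1,-0.4,0,0,0,-1,-0.4,0,0,0,-1,-0.4,0,0,0,-1,-0.4,0,0,0,-1,-0.4]
  grip_force: 20

```text
time_s: 7.45
tcp_pos: [0.5625, 0.3018, 0.2149]
eef_rot: [-180.0, 0.0, 9.4]
contact_force: [-0.4, 0.7, -0.5]
gripper_width: 0.0581
```

>>> carry_out:
  commands: [0,0,0,-1,-0.4,0,0,0,-1,-0.4,0,0,-0.1,-1,-0.4,0,0,-0.1,-1,-0.4,0,0,-0.1,-1,-0.4,0,0,-0.1,-1,-0.4,0,0,-0.05,-1,-0.4,0,0,0,-1,-0.4]

```text
time_s: 8.25
tcp_pos: [0.5624, 0.3016, 0.1964]
eef_rot: [180.0, 0.0, -22.6]
contact_force: [-0.2, -0.3, 0.1]
gripper_width: 0.0616
```

>>> carry_out:
  commands: [0,0,0,-1,-0.4,0,0,0,-1,-0.4,0,0,0,-1,-0.4,0,0,0,-1,-0.4,0,0,0,-1,-0.4,0,0,0,-1,-0.4,0,0,0,-1,-0.4,0,0,0,-1,-0.4]

```text
time_s: 9.05
tcp_pos: [0.5626, 0.3018, 0.1969]
eef_rot: [-180.0, 0.0, -54.6]
contact_force: [-0.5, -0.6, -0.4]
gripper_width: 0.0616
```

>>> carry_out:
  commands: [0,0,0,-1,-0.4,0,0,0,-1,-0.4,0,0,0,-1,1,0,0,0,-1,1,0,0,0,-1,1,0,0,0,-1,1,0,0,0,0,1,0,0,0,0,1]

```text
time_s: 9.85
tcp_pos: [0.562, 0.3014, 0.1968]
eef_rot: [179.9, -0.0, -78.3]
contact_force: [-4.7, -1.2, 2.7]
gripper_width: 0.0355
```

>>> carry_out:
  commands: [0,0,0,0,1,0,0,0,0,1]

```text
time_s: 10.05
tcp_pos: [0.562, 0.3014, 0.1968]
eef_rot: [179.9, -0.0, -78.3]
contact_force: [-4.3, -1.3, 2.1]
gripper_width: 0.0349
```

>>> carry_out:
  commands: [0,0,0,0,-0.2,0,0,0,0,-0.2,0,0,-0.1,0,-0.2,0,0,-0.1,0,-0.2,0,0,-0.1,0,-0.2,0,0,0,0,-0.2]
  grip_force: 20

```text
time_s: 10.65
tcp_pos: [0.5623, 0.3016, 0.1838]
eef_rot: [179.9, -0.0, -78.4]
contact_force: [1.0, -0.6, -0.1]
gripper_width: 0.0526
```

>>> carry_out:
  commands: [0,0,0,0,1,0,0,0,0,1,0,0,0,0,1,0,0,0,0,1]

```text
time_s: 11.05
tcp_pos: [0.5618, 0.3016, 0.1849]
eef_rot: [179.9, -0.0, -78.4]
contact_force: [-4.4, 0.2, 3.1]
gripper_width: 0.0373
```

```bash
python3 - <<'E'
from plant import cams,telemetry
from h import *
s=telemetry.get_state(); print({k:np.round(s[k],3).tolist() for k in("time_s","joints","tcp_pos","eef_rot","gripper_width","contact_force")})
o=[]
for n in("scene","side","wrist"):
    c=cams.capture(n); np.savez(n+"2.npz",**c)
    u,v=(258,215) if n=="wrist" else px(c,[.562,.301,.2]).astype(int); w=75 if n=="wrist" else 45
    o.append(cv2.resize(c["frame"][v-w:v+w,u-w:u+w,::-1],(264,264),interpolation=cv2.INTER_CUBIC))
cv2.imwrite("pics/k2.png",np.hstack(o))
E
```

```text
{'time_s': 11.05, 'joints': [45.711, 18.235, -6.695, -0.038, -65.124, -34.099], 'tcp_pos': [0.562, 0.302, 0.185], 'eef_rot': [179.936, -0.002, -78.403], 'gripper_width': 0.037, 'contact_force': [-4.412, 0.223, 3.099]}
```

View pics/k2.png

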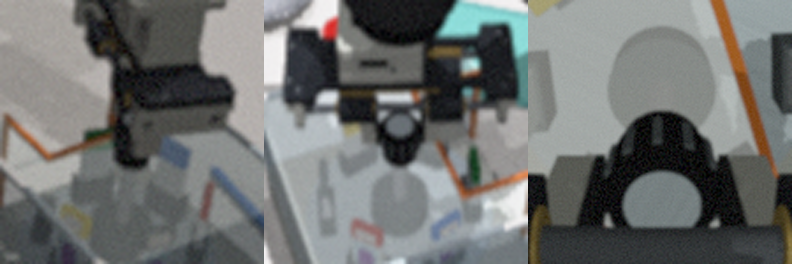

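>>> carry_out:
  commands: [0,0,0,0.5,1,0,0,0,1,1,0,0,0,1,1,0,0,0,1,1,0,0,0,1,1,0,0,0,1,1,0,0,0,1,1,0,0,0,1,1]

```text
time_s: 12.0
tcp_pos: [0.562, 0.3017, 0.1849]
eef_rot: [180.0, 0.0, -48.2]
contact_force: [-5.1, -0.3, 2.7]
gripper_width: 0.0371
```

>>> carry_out:
  commands: [0,0,0,1,1,0,0,0,1,1,0,0,0,1,1,0,0,0,1,1,0,0,0,1,1,0,0,0,1,1,0,0,0,1,1,0,0,0,1,1]

```text
time_s: 12.8
tcp_pos: [0.5621, 0.3018, 0.1849]
eef_rot: [180.0, 0.0, -16.2]
contact_force: [-5.7, 0.6, 2.8]
gripper_width: 0.0373
```

>>> carry_out:
  commands: [0,0,0,1,1,0,0,0,1,1,0,0,0,1,1,0,0,0,1,1,0,0,0,1,1,0,0,0,1,1,0,0,0,1,1,0,0,0,1,1]

```text
time_s: 13.6
tcp_pos: [0.5621, 0.3018, 0.1849]
eef_rot: [-180.0, 0.0, 15.8]
contact_force: [-5.3, 1.8, 2.4]
gripper_width: 0.0371
```

>>> carry_out:
  commands: [0,0,0,1,1,0,0,0,1,1,0,0,0,1,1,0,0,0,1,1,0,0,0,1,1,0,0,0,1,1,0,0,0,1,1,0,0,0,1,1]

```text
time_s: 14.4
tcp_pos: [0.562, 0.302, 0.1849]
eef_rot: [-180.0, 0.0, 47.8]
contact_force: [-4.6, 1.9, 2.1]
gripper_width: 0.0366
```

>>> carry_out:
  commands: [0,0,0,1,1,0,0,0,0.7,1,0,0,0,0.3,1,0,0,0,0,1,0,0,0,0,1]

```text
time_s: 14.9
tcp_pos: [0.562, 0.302, 0.1849]
eef_rot: [-180.0, 0.0, 55.6]
contact_force: [-4.8, -0.3, 2.9]
gripper_width: 0.0367
```

```bash
cat > meas.py <<'E'
from plant import cams,telemetry
from h import *
def st():
    s=telemetry.get_state(); print({k:np.round(s[k],3).tolist() for k in("time_s","joints","tcp_pos","eef_rot","gripper_width","contact_force")}); return s
def shot(n,s):
    c=dict(cams.capture("wrist")); c.update(tcp_pos=s["tcp_pos"],eef_rot=s["eef_rot"]); np.savez(n+".npz",**c); cv2.imwrite(f"pics/{n}.png",c["frame"][:,:,::-1]); return c
E
python3 - <<'E'
from meas import *
s=st()
ax=np.array([.562,.301])
for n in("scene","side"):
    c=cams.capture(n); np.savez(n+"3.npz",**c); H=hsv(c); u,v=px(c,[.562,.301,.14]).astype(int)
    for nm,lo,hi in(("red",170,6),("yel",20,32),("green",45,75),("blue",105,120)):
        h=H[...,0]; m=((h>=lo)|(h<=hi) if lo>hi else (h>=lo)&(h<=hi))&(H[...,1]>(85 if nm!="blue" else 70)); mm=np.zeros_like(m); mm[v-50:v+50,u-55:u+55]=m[v-50:v+50,u-55:u+55]
        for b in sorted(blobs(mm,8),key=lambda b:-b[0][4])[:2]:
            q=on(c,b[1],.138)-ax; print(n,nm,b[0][4],b[1].round(0),q.round(3),np.hypot(*q).round(3),np.degrees(np.arctan2(q[1],q[0])).round(1))
E
```

```text
{'time_s': 14.9, 'joints': [45.726, 18.241, -6.683, -0.039, -65.088, 99.914], 'tcp_pos': [0.562, 0.302, 0.185], 'eef_rot': [-179.963, 0.006, 55.623], 'gripper_width': 0.037, 'contact_force': [-4.813, -0.321, 2.929]}
scene red 19 [321. 185.] [-0.077 -0.033] 0.084 -156.5
scene yel 11 [358. 159.] [-0.218  0.09 ] 0.236 157.6
scene blue 63 [378. 210.] [0.024 0.108] 0.111 77.6
scene blue 13 [309. 200.] [-0.006 -0.071] 0.071 -95.2
side red 29 [235. 205.] [ 0.082 -0.158] 0.178 -62.6
side red 13 [278. 246.] [-0.068 -0.027] 0.073 -158.1
side yel 8 [260. 237.] [-0.013 -0.049] 0.051 -104.7
```

>>> carry_out:
  commands: [0,0,0,0,-0.3,0,0,0,0,-0.3,0,0,0.4,0,-0.3,0,0,0.4,0,-0.3,0,0,0.4,0,-0.3,0,0,0.4,0,-0.3]

```text
time_s: 15.6
tcp_pos: [0.5631, 0.3018, 0.2496]
eef_rot: [180.0, -0.0, 55.6]
contact_force: [-0.2, -0.7, 0.5]
gripper_width: 0.0567
```

>>> carry_out:
  commands: [-0.36,-0.21,0,-0.77,-0.3,-0.36,-0.21,0,-0.77,-0.3,-0.36,-0.21,0,-0.77,-0.3,-0.36,-0.21,0,-0.77,-0.3,-0.36,-0.21,0,-0.77,-0.3,-0.36,-0.21,0,-0.77,-0.3,-0.36,-0.21,0,-0.77,-0.3,-0.36,-0.21,0,-0.77,-0.3]

```text
time_s: 16.4
tcp_pos: [0.4473, 0.2343, 0.2491]
eef_rot: [180.0, -0.1, 30.8]
contact_force: [0.9, 1.2, 0.1]
gripper_width: 0.0567
```

```bash
python3 - <<'E'
from meas import *
s=st(); c=shot("w4",s)
u=np.radians(30.8)
print(wpx(c,s,[.562-.072*np.cos(u),.301-.072*np.sin(u),.15]))
E
```

```text
{'time_s': 16.4, 'joints': [49.991, 3.028, -17.27, 0.032, -69.639, 70.822], 'tcp_pos': [0.447, 0.234, 0.249], 'eef_rot': [179.992, -0.069, 30.824], 'gripper_width': 0.057, 'contact_force': [0.941, 1.191, 0.143]}
[260.31897113 123.20682264]
```

View pics/w4.png

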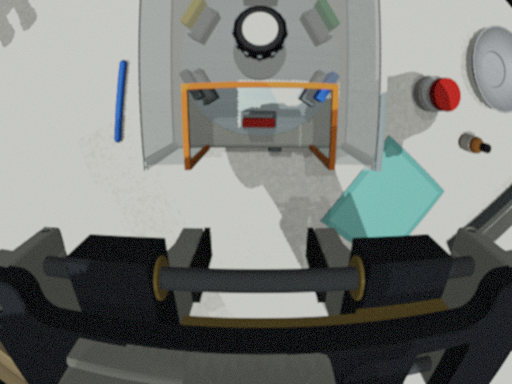

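```bash
python3 - <<'E'
from h import *
w=np.load("w2.npz");S=np.load("scene1.npz")
o1,d1=ray(S,(307.6,160.6));o2,d2=wray(w,w,(360,238.6))
n=np.cross(d1,d2);t=np.linalg.solve(np.c_[d1,-d2,n],o2-o1); p=(o1+t[0]*d1+o2+t[1]*d2)/2
print("corner",p,"gap",np.linalg.norm(t[2]*n)); Rt=R.from_euler("xyz",w["eef_rot"],degrees=True).as_matrix(); print("tool",Rt.T@(p-w["tcp_pos"]))
c=np.load("w4.npz"); H=hsv(c); m=((H[...,0]>172)|(H[...,0]<6))&(H[...,1]>110); mm=np.zeros_like(m); mm[100:140,230:290]=m[100:140,230:290]
for b in blobs(mm,20):
    print(b[0],b[1],cv2.minAreaRect(np.argwhere(b[2])[:,::-1].astype(np.float32)))
    x,y,ww,hh=b[0][:4]; print([won(c,c,q,.15).round(4).tolist() for q in((x,y),(x+ww-1,y))],[wpx(c,c,[.562-r*np.cos(.5376),.301-r*np.sin(.5376),z]).round(1).tolist() for r,z in((.068,.15),(.076,.15),(.076,.128))])
E
```

```text
corner [0.59202547 0.241697   0.25929568] gap 0.07502577198886094
tool [-0.01780316  0.06451897 -0.0523791 ]
[243 118  32   9 283] [258.44522968 122.01060071] ((258.5, 122.0), (8.0, 31.0), 90.0)
[[0.4963, 0.2799], [0.5106, 0.256]] [[260.3, 118.8], [260.3, 127.6], [260.2, 125.4]]
```

>>> carry_out:
  commands: [0.33,0.195,-0.2,0,-0.3,0.33,0.195,-0.2,0,-0.3,0.33,0.195,-0.3,0,-0.3,0.33,0.195,-0.5,0,-0.3,0,0,-0.5,0,-0.3,0,0,-0.5,0,-0.3,0,0,-0.4,0,-0.3,0,0,-0.3,0,-0.3]

```text
time_s: 17.25
tcp_pos: [0.5004, 0.2656, 0.1318]
eef_rot: [180.0, 0.0, 31.0]
contact_force: [0.4, 0.9, 0.2]
gripper_width: 0.057
```

>>> carry_out:
  commands: [0,0,-0.08,0,-0.3,0,0,-0.08,0,-0.3,0,0,0,0,-0.3]

```text
time_s: 17.55
tcp_pos: [0.5004, 0.266, 0.1268]
eef_rot: [-180.0, -0.0, 31.0]
contact_force: [-0.2, 0.0, 0.2]
gripper_width: 0.0571
```

>>> carry_out:
  commands: [0,0,-0.08,0,-0.3,0,0,-0.06,0,-0.3,0,0,0,0,1,0,0,0,0,1,0,0,0,0,1,0,0,0,0,1,0,0,0,0,1,0,0,0,0,1]
  grip_force: 15

```text
time_s: 18.35
tcp_pos: [0.5002, 0.2658, 0.1209]
eef_rot: [180.0, -0.0, 31.0]
contact_force: [0.1, -0.2, 0.8]
gripper_width: 0.0297
```

>>> carry_out:
  commands: [0,0,0.2,0,1,0,0,0.3,0,1,0,0,0.4,0,1,0,0,0.4,0,1,0,0,0.4,0,1,0,0,0.4,0,1,0,0,0.5,0,1,0,0,0.4,0,1]

```text
time_s: 19.15
tcp_pos: [0.5004, 0.2659, 0.2433]
eef_rot: [-180.0, -0.1, 31.0]
contact_force: [-0.5, -0.1, -0.4]
gripper_width: 0.0297
```

>>> carry_out:
  commands: [-0.058,-0.333,0,-0.5,1,-0.058,-0.333,0,-1,1,-0.058,-0.333,0,-1,1,-0.058,-0.333,0,-1,1,-0.058,-0.333,0,-1,1,-0.058,-0.333,0,-1,1,-0.058,-0.333,0,-1,1,-0.058,-0.333,0,-1,1]

```text
time_s: 19.95
tcp_pos: [0.4809, 0.1579, 0.2409]
eef_rot: [-180.0, 0.0, 0.7]
contact_force: [0.2, 0.1, -0.2]
gripper_width: 0.0294
```

>>> carry_out:
  commands: [-0.058,-0.333,0,-1,1,-0.058,-0.333,0,-1,1,-0.058,-0.333,0,-1,1,-0.058,-0.333,0,-1,1,-0.058,-0.333,0,-1,1,-0.058,-0.333,0,-1,1,-0.058,-0.333,0,-1,1,-0.058,-0.333,0,-1,1]

```text
time_s: 20.75
tcp_pos: [0.4623, 0.0515, 0.2409]
eef_rot: [-180.0, 0.0, -31.3]
contact_force: [0.3, 0.3, -0.7]
gripper_width: 0.0296
```

>>> carry_out:
  commands: [0,0,-0.3,-1,1,0,0,-0.6,-1,1,0,0,-0.6,-1,1,0,0,-0.6,-1,1,0,0,-0.6,-1,1,0,0,-0.5,-1,1,0,0,-0.4,0,1,0,0,-0.3,0,1]

```text
time_s: 21.55
tcp_pos: [0.462, 0.0518, 0.0839]
eef_rot: [179.9, 0.0, -55.1]
contact_force: [-0.2, -0.9, -0.1]
gripper_width: 0.0296
```

```bash
python3 - <<'E'
from meas import *
s=st(); c=shot("w5",s); w=cv2.resize(c["frame"][100:340,100:420,::-1],(400,300))
o=[w]
for n in("scene",):
    c=cams.capture(n); np.savez(n+"5.npz",**c); u,v=px(c,[.48,.02,.05]).astype(int); o.append(cv2.resize(c["frame"][v-60:v+60,u-80:u+80,::-1],(400,300),interpolation=cv2.INTER_CUBIC))
cv2.imwrite("pics/p5.png",np.hstack(o))
E
```

```text
{'time_s': 21.55, 'joints': [30.753, 8.489, -35.188, -0.017, -46.398, 4.119], 'tcp_pos': [0.462, 0.052, 0.084], 'eef_rot': [179.927, 0.018, -55.14], 'gripper_width': 0.03, 'contact_force': [-0.191, -0.913, -0.062]}
```

View pics/p5.png

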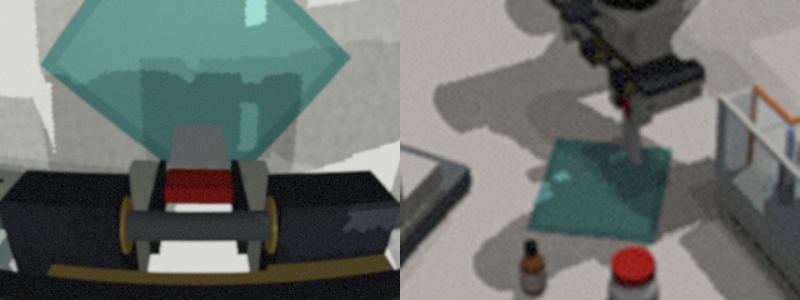

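```bash
python3 - <<'E'
from h import *
S=np.load("scene0.npz");f=lambda x,y:(70+x/2.4,155+y/2.4)
print("pot",on(S,f(423,225),.06),"oil",on(S,f(326,212),.068),on(S,f(326,250),0))
W=np.load("w4.npz"); print(won(W,W,(445,94),.062),won(W,W,(488,148),.068))
c=np.load("w5.npz"); print("pad corners",[won(c,c,(100+.8*x,100+.8*y),.003).round(3).tolist() for x,y in((42,65),(350,57))])
E
```

```text
pot [0.66875966 0.06806401] oil [ 0.66247381 -0.03804679] [ 0.65483902 -0.04334796]
[0.66682818 0.07228709] [ 0.65386938 -0.03985404]
pad corners [[0.577, 0.085], [0.398, -0.047]]
```

>>> carry_out:
  commands: [0,0,-0.3,0,1,0,0,-0.25,0,1,0,0,-0.05,0,1,0,0,0,0,1]
  grip_force: 5

```text
time_s: 22.05
tcp_pos: [0.4629, 0.0525, 0.0609]
eef_rot: [180.0, -0.0, -55.1]
contact_force: [-0.1, 0.2, -0.6]
gripper_width: 0.0296
```

>>> carry_out:
  commands: [0,0,-0.04,0,1,0,0,-0.04,0,1]

```text
time_s: 22.25
tcp_pos: [0.4634, 0.0528, 0.058]
eef_rot: [-179.9, -0.0, -55.0]
contact_force: [-0.1, -0.1, -0.0]
gripper_width: 0.0299
```

>>> carry_out:
  commands: [0,0,-0.05,0,1,0.094,-0.134,-0.015,0,1,0.094,-0.134,-0.015,0,1,0.092,-0.131,-0.035,0,1,0.092,-0.131,-0.035,0,1,0.087,-0.124,-0.06,0,1,0.087,-0.124,-0.06,0,1]

```text
time_s: 22.95
tcp_pos: [0.4851, 0.021, 0.0465]
eef_rot: [180.0, 0.0, -55.1]
contact_force: [-0.1, -0.1, -0.1]
gripper_width: 0.0299
```

```bash
python3 - <<'E'
from meas import *
s=st(); c=shot("w6",s)
for n,c in(("before",np.load("w5.npz")),("now",c)):
    H=hsv(c); m=((H[...,0]>172)|(H[...,0]<6))&(H[...,1]>110); m[:200]=0; m[300:]=0; m[:,:200]=0; m[:,320:]=0
    print(n,[(b[0].tolist(),b[1].round(1).tolist()) for b in blobs(m,30)])
c=cams.capture("side"); np.savez("side6.npz",**c); p=px(c,[.48,.03,.05]).astype(int); a=cv2.resize(c["frame"][p[1]-30:p[1]+30,p[0]-40:p[0]+40,::-1],(400,300),interpolation=cv2.INTER_CUBIC)
w=np.load("w6.npz")["frame"][140:300,150:363,::-1]; cv2.imwrite("pics/p6.png",np.hstack([a,cv2.resize(w,(400,300))]))
E
```

```text
{'time_s': 22.95, 'joints': [25.743, 13.414, -35.179, -0.008, -41.412, 9.201], 'tcp_pos': [0.485, 0.021, 0.047], 'eef_rot': [179.995, 0.006, -55.062], 'gripper_width': 0.03, 'contact_force': [-0.102, -0.149, -0.137]}
before [([229, 235, 60, 28, 1399], [258.4, 248.8])]
now [([230, 244, 59, 16, 757], [258.3, 251.9])]
```

```bash
python3 - <<'E'
from h import *
c=np.load("w6.npz"); s=dict(tcp_pos=[0,0,0],eef_rot=[180,0,0])
for pz in(.016,.020):
  for ph in(-30,0,15,30,45):
    a=np.radians(ph); 
    P=lambda x,l: wpx(c,s,[x*np.cos(a)+l*np.sin(a),0,pz-x*np.sin(a)+l*np.cos(a)])[1].round(1)
    print(pz,ph,"back/top edge",P(.004,.009),"back/label low",P(.004,-.013),"film/top",P(-.004,.009))
E
```

```text
0.016 -30 back/top edge 255.6 back/label low 223.6 film/top 262.3
0.016 0 back/top edge 247.1 back/label low 229.9 film/top 259.4
0.016 15 back/top edge 242.4 back/label low 234.5 film/top 256.3
0.016 30 back/top edge 238.1 back/label low 239.8 film/top 252.4
0.016 45 back/top edge 234.3 back/label low 245.3 film/top 248.0
0.02 -30 back/top edge 259.3 back/label low 226.5 film/top 266.0
0.02 0 back/top edge 250.6 back/label low 232.7 film/top 263.1
0.02 15 back/top edge 245.9 back/label low 237.4 film/top 260.0
0.02 30 back/top edge 241.4 back/label low 242.7 film/top 256.1
0.02 45 back/top edge 237.5 back/label low 248.4 film/top 251.5
```

>>> carry_out:
  commands: [0.08,-0.114,-0.088,0,1,0.08,-0.114,-0.088,0,1,0.07,-0.1,-0.109,0,1,0.07,-0.1,-0.109,0,1,0.058,-0.083,-0.129,0,1,0.058,-0.083,-0.129,0,1,0.044,-0.062,-0.145,0,1,0.044,-0.062,-0.145,0,1]

```text
time_s: 23.85
tcp_pos: [0.505, -0.0075, 0.0086]
eef_rot: [180.0, 0.0, -55.0]
contact_force: [0.3, 0.4, 0.3]
gripper_width: 0.03
```

```bash
python3 - <<'E'
from meas import *
s=st(); c=shot("w7",s)
H=hsv(c); m=((H[...,0]>172)|(H[...,0]<6))&(H[...,1]>110); m[:200]=0; m[300:]=0; m[:,:200]=0; m[:,320:]=0
print([(b[0].tolist(),b[1].round(1).tolist()) for b in blobs(m,30)])
for pz in(.018,.0215):
  for ph in(50,60,70,80,90):
    a=np.radians(ph); q=dict(tcp_pos=[0,0,0],eef_rot=[180,0,0])
    P=lambda x,l: wpx(c,q,[x*np.cos(a)+l*np.sin(a),0,pz-x*np.sin(a)+l*np.cos(a)])[1].round(1)
    print(pz,ph,"back/top",P(.004,.009),"film/top",P(-.004,.009),"film/label low",P(-.004,-.013))
E
```

```text
{'time_s': 23.85, 'joints': [21.469, 18.395, -34.832, -0.002, -36.795, 13.487], 'tcp_pos': [0.505, -0.007, 0.009], 'eef_rot': [179.979, 0.006, -55.046], 'gripper_width': 0.03, 'contact_force': [0.349, 0.428, 0.282]}
[([230, 236, 58, 34, 1135], [258.6, 249.0])]
0.018 50 back/top 234.8 film/top 248.2 film/label low 260.8
0.018 60 back/top 232.9 film/top 245.1 film/label low 263.8
0.018 70 back/top 231.6 film/top 242.0 film/label low 266.3
0.018 80 back/top 230.7 film/top 239.1 film/label low 268.3
0.018 90 back/top 230.3 film/top 236.6 film/label low 269.7
0.0215 50 back/top 237.7 film/top 251.3 film/label low 263.9
0.0215 60 back/top 235.7 film/top 248.2 film/label low 266.9
0.0215 70 back/top 234.3 film/top 245.0 film/label low 269.5
0.0215 80 back/top 233.4 film/top 242.1 film/label low 271.5
0.0215 90 back/top 233.0 film/top 239.5 film/label low 273.0
```

>>> carry_out:
  commands: [0.029,-0.042,-0.155,0,1,0.029,-0.042,-0.155,0,1,0.01,-0.014,-0.05,0,1,0,0,0,0,1]

```text
time_s: 24.3
tcp_pos: [0.5076, -0.0112, -0.0057]
eef_rot: [180.0, 0.0, -55.0]
contact_force: [0.1, -0.0, -1.2]
gripper_width: 0.0297
```

>>> carry_out:
  commands: [0,0,0,0,0.1,0,0,0,0,-0.1,0,0,0,0,-0.1,0,0,0,0,-0.1,0,0,0,0,-0.1]

```text
time_s: 24.8
tcp_pos: [0.5078, -0.0111, -0.0051]
eef_rot: [-180.0, -0.0, -55.0]
contact_force: [0.3, -0.2, 0.5]
gripper_width: 0.0479
```

```bash
python3 - <<'E'
from meas import *
s=st(); c=shot("w8",s)
H=hsv(c); m=((H[...,0]>172)|(H[...,0]<6))&(H[...,1]>110); m[:200]=0; m[300:]=0; m[:,:200]=0; m[:,320:]=0
print([(b[0].tolist(),b[1].round(1).tolist()) for b in blobs(m,30)])
E
```

```text
{'time_s': 24.8, 'joints': [20.938, 19.877, -35.156, 0.0, -34.953, 14.023], 'tcp_pos': [0.508, -0.011, -0.005], 'eef_rot': [-179.987, -0.003, -55.039], 'gripper_width': 0.048, 'contact_force': [0.292, -0.175, 0.512]}
[([234, 226, 51, 35, 941], [259.0, 240.2])]
```

```bash
python3 - <<'E'
from h import *
c=np.load("w8.npz"); t=c["tcp_pos"]; Rt=R.from_euler("xyz",c["eef_rot"],degrees=True).as_matrix()
H=hsv(c); m=((H[...,0]>172)|(H[...,0]<6))&(H[...,1]>110); m[:200]=0; m[300:]=0; m[:,:200]=0; m[:,320:]=0
for r in range(222,264,3):
    k=np.flatnonzero(m[r]); print(r,k.min() if len(k) else None,k.max() if len(k) else None,c["frame"][r,259].tolist(),[ (Rt.T@(np.r_[won(c,c,(259,r),z),z]-t))[0].round(4) for z in(.011,.004)])
z=.011
for r in(232,246):
    k=np.flatnonzero(m[r]); print([(Rt.T@(np.r_[won(c,c,(u,r),z),z]-t))[:2].round(4).tolist() for u in(k.min(),k.max())])
a=c["frame"][150:310,150:370,::-1]; cv2.imwrite("pics/w8c.png",cv2.resize(a,(550,400)))
# scanner from scene0 : deck etc
W=np.load("w4.npz")
E
```

```text
222 None None [63, 105, 98] [np.float64(0.0152), np.float64(0.0121)]
225 None None [75, 58, 53] [np.float64(0.0134), np.float64(0.0101)]
228 235 283 [79, 19, 14] [np.float64(0.0115), np.float64(0.0082)]
231 234 284 [101, 19, 24] [np.float64(0.0096), np.float64(0.0062)]
234 234 283 [96, 23, 18] [np.float64(0.0077), np.float64(0.0042)]
237 234 284 [121, 120, 113] [np.float64(0.0057), np.float64(0.0022)]
240 234 283 [122, 119, 114] [np.float64(0.0038), np.float64(0.0001)]
243 235 283 [117, 114, 110] [np.float64(0.0018), np.float64(-0.002)]
246 235 283 [115, 114, 110] [np.float64(-0.0002), np.float64(-0.004)]
249 235 283 [123, 121, 118] [np.float64(-0.0022), np.float64(-0.0062)]
252 235 301 [121, 123, 113] [np.float64(-0.0043), np.float64(-0.0083)]
255 235 283 [122, 120, 118] [np.float64(-0.0063), np.float64(-0.0105)]
258 213 283 [102, 50, 50] [np.float64(-0.0084), np.float64(-0.0126)]
261 305 305 [96, 62, 63] [np.float64(-0.0106), np.float64(-0.0149)]
[[0.0089, -0.0144], [0.0089, 0.0143]]
[[-0.0003, -0.0141], [-0.0003, 0.014]]
```

View pics/w8c.png

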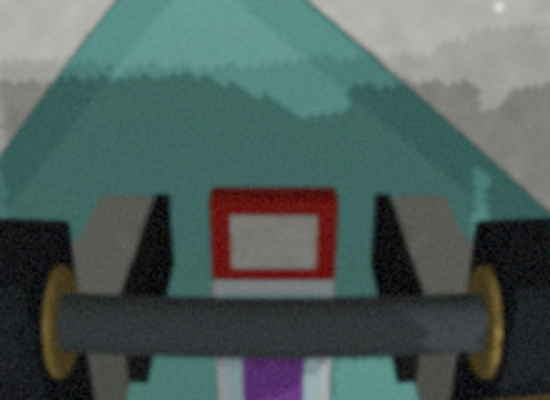

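>>> carry_out:
  commands: [0.057,-0.082,-0.03,0,-0.1,0,0,0,0,1,0,0,0,0,1,0,0,0,0,1,0,0,0,0,1,0,0,0.2,0,1,0,0,0.5,0,1,0,0,0.5,0,1]
  grip_force: 20

```text
time_s: 25.65
tcp_pos: [0.5097, -0.0145, 0.0423]
eef_rot: [179.9, 0.0, -55.0]
contact_force: [1.7, -0.0, -1.0]
gripper_width: 0.0293
```

>>> carry_out:
  commands: [-0.1,-0.25,0.6,-1,1,-0.1,-0.25,0.6,-1,1,-0.1,-0.25,0.6,-1,1,-0.1,-0.25,0.6,-1,1,-0.1,-0.25,0.4,-1,1,-0.1,-0.25,0.4,-1,1,-0.1,-0.25,0,-1,1,-0.1,-0.25,0,-1,1]

```text
time_s: 26.45
tcp_pos: [0.478, -0.0947, 0.1709]
eef_rot: [-179.9, 0.0, -87.2]
contact_force: [-0.4, 0.1, -0.9]
gripper_width: 0.0295
```

>>> carry_out:
  commands: [-0.1,-0.25,0,-1,1,-0.1,-0.25,0,-1,1,-0.1,-0.25,0,-1,1,-0.1,-0.25,0,-1,1,-0.1,-0.25,0,-1,1,-0.1,-0.25,0,-1,1,0,0,0,0,1]

```text
time_s: 27.15
tcp_pos: [0.4534, -0.1551, 0.1701]
eef_rot: [-180.0, 0.0, -111.2]
contact_force: [0.7, 0.1, -0.3]
gripper_width: 0.0294
```

```bash
python3 - <<'E'
from meas import *
s=st(); c=shot("w9",s)
y=np.radians(-22.5); X=np.array([np.cos(y),np.sin(y)]);Y=np.array([-X[1],X[0]]); f=np.array([.471,-.215])
for n,q,z in(("fl",f+.085*Y,.036),("fr",f-.085*Y,.036),("mouth",f+.055*X,.036)): print(n,wpx(c,s,[*q,z]).round(0))
E
```

```text
{'time_s': 27.15, 'joints': [4.712, 3.989, -27.061, -0.002, -58.939, -25.895], 'tcp_pos': [0.453, -0.155, 0.17], 'eef_rot': [-179.991, 0.006, -111.184], 'gripper_width': 0.029, 'contact_force': [0.656, 0.059, -0.308]}
fl [222. 208.]
fr [222.  48.]
mouth [170. 131.]
```

View pics/w9.png

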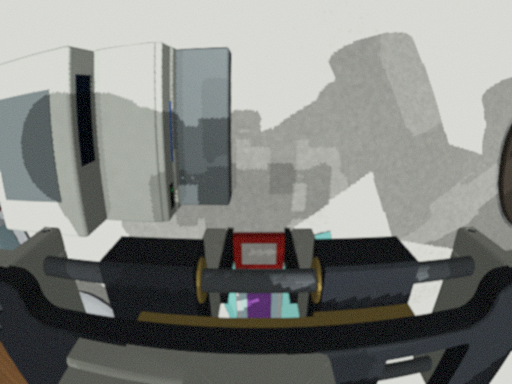

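```bash
python3 - <<'E'
from h import *
c=np.load("w9.npz"); g=cv2.cvtColor(c["frame"],cv2.COLOR_RGB2GRAY).astype(float); g=cv2.GaussianBlur(g,(3,3),0)
pts=[]
for r in range(60,200,5):
    d=np.diff(g[r,215:245]); k=np.argmax(np.abs(d)); pts.append(won(c,c,(215.5+k,r),.036))
P=np.array(pts); vx,vy,x0,y0=cv2.fitLine(P.astype(np.float32),cv2.DIST_HUBER,0,.001,.001).ravel(); print("edge",vx,vy,x0,y0,"x-axis yaw",np.degrees(np.arctan2(vy,vx))%180-90, "res",np.abs((P-[x0,y0])@[-vy,vx]).max())
for u in(200,220):
    col=g[:,u]; d=np.diff(col); print(u,[ (k,d[k].round(0)) for k in np.argsort(-np.abs(d[35:225]))[:6]+35])
H=hsv(c); m=(H[...,0]>100)&(H[...,0]<130)&(H[...,1]>70); m[:,:150]=0;m[:,200:]=0;m[220:]=0
print([(b[0].tolist(),b[1].round(1).tolist(),won(c,c,b[1],.05).round(4).tolist()) for b in blobs(m,5)])
for q in((231,48),(231,205)): print(q,won(c,c,q,.036).round(4))
E
```

```text
edge 0.37398672 0.9274341 0.46654132 -0.20094223 x-axis yaw -21.9617 res 0.0006905917955648966
200 [(np.int64(47), np.float64(-30.0)), (np.int64(204), np.float64(23.0)), (np.int64(46), np.float64(-20.0)), (np.int64(203), np.float64(18.0)), (np.int64(48), np.float64(-17.0)), (np.int64(118), np.float64(-15.0))]
220 [(np.int64(46), np.float64(-31.0)), (np.int64(204), np.float64(22.0)), (np.int64(47), np.float64(-22.0)), (np.int64(205), np.float64(17.0)), (np.int64(45), np.float64(-16.0)), (np.int64(117), np.float64(-15.0))]
[([169, 102, 4, 59, 131], [170.4, 130.7], [0.5167, -0.2358])]
(231, 48) [ 0.4304 -0.2903]
(231, 205) [ 0.493  -0.1363]
```

>>> carry_out:
  commands: [-0.09,-0.136,0,-1,1,-0.09,-0.136,0,-1,1,-0.09,-0.136,0,-1,1,-0.09,-0.136,0,-1,1,-0.09,-0.136,0,-1,1,-0.09,-0.136,0,-1,1,-0.09,-0.136,0,-1,1,-0.09,-0.136,0,-1,1]

```text
time_s: 28.0
tcp_pos: [0.4253, -0.1977, 0.1699]
eef_rot: [-180.0, 0.0, -143.1]
contact_force: [0.2, -0.1, -1.2]
gripper_width: 0.0295
```

>>> carry_out:
  commands: [0,0,0,-1,1,0,0,0,-1,1,0,0,0,-1,1,0,0,0,-1,1,0,0,0,-1,1,0,0,0,-1,1,0,0,0,-1,1,0,0,0,-1,1]

```text
time_s: 28.8
tcp_pos: [0.4254, -0.1975, 0.1699]
eef_rot: [180.0, 0.0, -175.1]
contact_force: [-0.1, 0.4, -0.6]
gripper_width: 0.0297
```

>>> carry_out:
  commands: [0,0,0,-1,1,0,0,0,-1,1,0,0,0,-1,1,0,0,0,-1,1,0,0,0,-1,1,0,0,0,-1,1,0,0,0,-0.7,1,0,0,-0.3,0,1]

```text
time_s: 29.6
tcp_pos: [0.4266, -0.1977, 0.1587]
eef_rot: [180.0, 0.2, 158.2]
contact_force: [0.6, -0.1, -1.0]
gripper_width: 0.0293
```

>>> carry_out:
  commands: [0,0,-0.6,0,1,0,0,-0.6,0,1,0,0,-0.6,0,1,0,0,-0.5,0,1,0,0,-0.4,0,1,0,0,-0.2,0,1,0,0,0,0,1]

```text
time_s: 30.3
tcp_pos: [0.4243, -0.1977, 0.0403]
eef_rot: [-180.0, -0.1, 158.2]
contact_force: [-1.2, 0.0, 0.4]
gripper_width: 0.0298
```

```bash
python3 - <<'E'
from meas import *
s=st(); c=shot("w10",s); m=((hsv(c)[...,0]>172)|(hsv(c)[...,0]<6))&(hsv(c)[...,1]>110); m[:200]=0; m[300:]=0; m[:,:200]=0; m[:,320:]=0
print([(b[0].tolist(),b[1].round(1).tolist()) for b in blobs(m,30)])
y=np.radians(-21.96); X=np.array([np.cos(y),np.sin(y)]);Y=np.array([-X[1],X[0]]); d=np.array(s["tcp_pos"][:2])-[.4615,-.2137]; print("scanner xy",d@X-.125,d@Y)
# check centre line from scene and side blue bar
for n in("scene0","side0"):
    q=np.load(n+".npz"); print(n,[px(q,[*(np.array([.4615,-.2137])+a*X+b*Y),z]).round(0).tolist() for a,b,z in((0,.085,.036),(0,-.085,.036),(.055,.085,.085),(.055,-.085,.085))])
E
```

```text
{'time_s': 30.3, 'joints': [-0.8, 12.572, -37.568, -0.012, -40.01, -110.947], 'tcp_pos': [0.424, -0.198, 0.04], 'eef_rot': [-179.953, -0.143, 158.244], 'gripper_width': 0.03, 'contact_force': [-1.186, 0.045, 0.392]}
[([232, 232, 54, 37, 1115], [258.2, 248.0])]
scanner xy -0.16548455732765768 0.0009376459954170674
scene0 [[182.0, 210.0], [135.0, 195.0], [169.0, 208.0], [120.0, 192.0]]
side0 [[290.0, 174.0], [309.0, 150.0], [278.0, 159.0], [298.0, 136.0]]
```

>>> carry_out:
  commands: [0,-0.02,-0.29,0,1,0,0,0,0,1,0.185,-0.075,0,0,1,0.185,-0.075,0,0,1,0.185,-0.075,0,0,1,0.185,-0.075,0,0,1,0,0,0,0,1]
  grip_force: 15

```text
time_s: 31.05
tcp_pos: [0.4563, -0.2112, 0.0301]
eef_rot: [180.0, 0.0, 158.2]
contact_force: [0.1, -0.3, -0.4]
gripper_width: 0.0299
```

>>> carry_out:
  commands: [0.115,-0.047,-0.02,0,1,0.115,-0.047,-0.02,0,1,0.115,-0.047,0,0,1,0,0,0,0,1]

```text
time_s: 31.45
tcp_pos: [0.4693, -0.2166, 0.0283]
eef_rot: [-180.0, 0.0, 158.2]
contact_force: [0.1, -0.3, -0.2]
gripper_width: 0.0298
```

>>> carry_out:
  commands: [0.115,-0.047,0,0,1,0.115,-0.047,0,0,1,0.115,-0.047,0,0,1,0,0,0,0,1]

```text
time_s: 31.85
tcp_pos: [0.4832, -0.2222, 0.0284]
eef_rot: [180.0, 0.0, 158.2]
contact_force: [-1.0, -0.3, -0.0]
gripper_width: 0.0295
```

>>> carry_out:
  commands: [0.115,-0.047,0,0,1,0.115,-0.047,0,0,1,0.115,-0.047,0,0,1,0,0,0,0,1]

```text
time_s: 32.25
tcp_pos: [0.497, -0.2279, 0.0284]
eef_rot: [180.0, 0.0, 158.2]
contact_force: [0.2, -0.4, -0.8]
gripper_width: 0.0296
```

```bash
cat > sc.py <<'E'
from meas import *
y=np.radians(-21.96); X=np.array([np.cos(y),np.sin(y)]);Y=np.array([-X[1],X[0]]); F0=np.array([.4615,-.2137])
def chk(n,zt=.045):
    s=st(); c=shot(n,s); d=np.array(s["tcp_pos"][:2])-F0; print("tcp scanner",d@X-.125,d@Y)
    H=hsv(c); m=((H[...,0]>172)|(H[...,0]<6))&(H[...,1]>110); m[:180]=0; m[300:]=0; m[:,:200]=0; m[:,320:]=0
    for b in blobs(m,30):
        x,yy,w,h=b[0][:4]; r=yy+4; k=np.flatnonzero(b[2][r]); 
        for u in((k.min()+k.max())/2,k.min(),k.max()):
            q=won(c,c,(u,yy),zt)-F0; print(b[0].tolist(),"label end scanner",(q@X-.125).round(4),(q@Y).round(4))
E
python3 -c "
from sc import *
chk('w11')"
```

```text
{'time_s': 32.25, 'joints': [-4.092, 19.824, -28.571, 0.011, -41.58, -107.758], 'tcp_pos': [0.497, -0.228, 0.028], 'eef_rot': [180.0, 0.026, 158.159], 'gripper_width': 0.03, 'contact_force': [0.158, -0.442, -0.757]}
tcp scanner -0.08672329667819095 0.00012755886292227845
[231, 232, 56, 37, 1144] label end scanner -0.096 0.0004
[231, 232, 56, 37, 1144] label end scanner -0.0959 -0.0148
[231, 232, 56, 37, 1144] label end scanner -0.0959 0.0155
```

>>> carry_out:
  commands: [0.07,-0.028,0,0,1,0,0,-0.03,0,1,0,0,0,0,0.6,0,0,0,0,-0.05,0,0,0,0,-0.05,0,0,0,0,-0.05]

```text
time_s: 32.9
tcp_pos: [0.4991, -0.2287, 0.0273]
eef_rot: [180.0, 0.0, 158.2]
contact_force: [-0.3, 1.3, -0.2]
gripper_width: 0.0447
```

>>> carry_out:
  commands: [-0.23,0.094,0,0,-0.05,-0.23,0.094,0,0,-0.05,-0.23,0.094,0,0,-0.05,-0.06,0.024,0,0,1,0,0,0,0,1,0,0,0,0,1,0,0,0,0,1,0,0,0,0,1]

```text
time_s: 33.7
tcp_pos: [0.4693, -0.2166, 0.0271]
eef_rot: [180.0, 0.0, 158.2]
contact_force: [0.4, -0.6, -0.2]
gripper_width: 0.0111
```

>>> carry_out:
  commands: [0,0,-0.03,0,1,0,0,0,0,1]

```text
time_s: 33.9
tcp_pos: [0.469, -0.2165, 0.0257]
eef_rot: [-180.0, -0.0, 158.1]
contact_force: [0.0, 0.2, 0.0]
gripper_width: 0.0009
```

```bash
python3 -c "
from sc import *
chk('w12',.044)"
```

```text
{'time_s': 33.9, 'joints': [-2.99, 17.732, -32.5, -0.005, -39.789, -108.857], 'tcp_pos': [0.469, -0.217, 0.026], 'eef_rot': [-179.996, -0.022, 158.149], 'gripper_width': 0.001, 'contact_force': [0.007, 0.242, 0.009]}
tcp scanner -0.11702093836025328 0.00015883915816041651
```

>>> carry_out:
  commands: [0.116,-0.047,0,0,1,0.116,-0.047,0,0,1,0.116,-0.047,0,0,1,0.07,-0.028,0,0,1,0.07,-0.028,0,0,1,0,0,0,0,1]

```text
time_s: 34.55
tcp_pos: [0.489, -0.2245, 0.0259]
eef_rot: [-180.0, 0.0, 158.2]
contact_force: [-0.6, -0.2, -0.3]
gripper_width: 0.0001
```

>>> carry_out:
  commands: [0.035,-0.014,0,0,1,0.023,-0.009,0,0,1,0,0,0,0,1]

```text
time_s: 34.85
tcp_pos: [0.491, -0.2253, 0.026]
eef_rot: [180.0, 0.0, 158.2]
contact_force: [-0.3, 0.4, -0.3]
gripper_width: 0.0004
```

>>> carry_out:
  commands: [0.023,-0.009,0,0,1,0.023,-0.009,0,0,1,0,0,0,0,1]

```text
time_s: 35.15
tcp_pos: [0.4929, -0.2261, 0.026]
eef_rot: [180.0, 0.0, 158.2]
contact_force: [0.1, 0.4, -0.7]
gripper_width: 0.0003
```

>>> carry_out:
  commands: [0.023,-0.009,0,0,1,0,0,0,0,1]

```text
time_s: 35.35
tcp_pos: [0.4932, -0.2263, 0.0259]
eef_rot: [-180.0, -0.0, 158.2]
contact_force: [-2.2, 0.7, 0.9]
gripper_width: 0.0004
```

>>> carry_out:
  commands: [0.023,-0.009,0,0,1,0,0,0,0,1]

```text
time_s: 35.55
tcp_pos: [0.4932, -0.2264, 0.0257]
eef_rot: [-180.0, -0.1, 158.1]
contact_force: [-4.4, 2.2, 3.3]
gripper_width: 0.0006
```

```bash
python3 -c "
from sc import *
chk('w13',.044)
c=np.load('w13.npz')
print([c['frame'][r,259].tolist() for r in range(196,262,4)])"
```

```text
{'time_s': 35.55, 'joints': [-3.982, 19.812, -29.066, -0.041, -41.262, -107.848], 'tcp_pos': [0.493, -0.226, 0.026], 'eef_rot': [-179.983, -0.14, 158.138], 'gripper_width': 0.001, 'contact_force': [-4.398, 2.155, 3.284]}
tcp scanner -0.09083073011526868 7.213869609994978e-05
[[57, 64, 65], [57, 61, 60], [59, 63, 65], [59, 63, 64], [65, 70, 69], [65, 69, 68], [95, 103, 105], [57, 62, 65], [49, 53, 52], [46, 47, 49], [48, 51, 52], [34, 31, 37], [44, 48, 46], [33, 38, 37], [33, 35, 39], [37, 29, 33], [49, 22, 27]]
```

>>> carry_out:
  commands: [0.046,-0.018,0,0,1,0,0,0,0,1]

```text
time_s: 35.8
tcp_pos: [0.4933, -0.2266, 0.0254]
eef_rot: [-180.0, -0.3, 158.1]
contact_force: [-9.2, 6.7, 8.5]
gripper_width: 0.0003
```

>>> carry_out:
  commands: [-0.116,0.047,0,0,1,-0.23,0.094,0,0,1,-0.23,0.094,0,0,1,-0.23,0.094,0,0,1,-0.23,0.094,0.5,0,1,-0.1,0.04,0.7,0,1,0,0,0.8,0,1,0,0,0,0,1]

```text
time_s: 36.6
tcp_pos: [0.4532, -0.2092, 0.1102]
eef_rot: [179.9, 0.4, 158.2]
contact_force: [1.1, 0.2, -0.2]
gripper_width: 0.0008
```

```bash
python3 - <<'E'
from sc import *
s=st()
for n in("scene","side"):
    c=cams.capture(n); np.savez(n+"9.npz",**c); H=hsv(c); m=((H[...,0]>170)|(H[...,0]<8))&(H[...,1]>100)
    e=F0+(.125-.082)*X; k=F0+(.125-.076)*X
    print(n,"exp end",px(c,[*e,.044]).round(1),"mid of stub top",px(c,[*k,.044]).round(1),[(b[0].tolist(),b[1].round(1).tolist()) for b in blobs(m,2)])
E
```

```text
{'time_s': 36.6, 'joints': [-2.13, 9.371, -29.771, 0.082, -50.42, -109.698], 'tcp_pos': [0.453, -0.209, 0.11], 'eef_rot': [179.912, 0.434, 158.224], 'gripper_width': 0.001, 'contact_force': [1.11, 0.174, -0.151]}
scene exp end [148.9 208.2] mid of stub top [147.7 209.4] [([311, 0, 16, 60, 422], [317.3, 32.1]), ([324, 14, 1, 2, 2], [324.0, 14.5]), ([323, 17, 2, 1, 2], [323.5, 17.0]), ([323, 20, 1, 4, 4], [323.0, 21.5]), ([380, 43, 2, 1, 2], [380.5, 43.0]), ([382, 57, 2, 2, 2], [382.5, 57.5]), ([214, 71, 2, 1, 2], [214.5, 71.0]), ([2, 84, 5, 4, 8], [4.1, 85.4]), ([8, 85, 1, 2, 2], [8.0, 85.5]), ([40, 85, 2, 2, 2], [40.5, 85.5]), ([3, 87, 4, 4, 6], [4.0, 88.8]), ([14, 86, 2, 2, 2], [14.5, 86.5]), ([26, 86, 3, 4, 5], [27.0, 87.2]), ([33, 86, 3, 4, 6], [34.2, 87.3]), ([53, 86, 4, 3, 5], [54.4, 86.6]), ([60, 86, 1, 2, 2], [60.0, 86.5]), ([80, 87, 1, 2, 2], [80.0, 87.5]), ([86, 87, 2, 2, 2], [86.5, 87.5]), ([93, 87, 2, 2, 2], [93.5, 87.5]), ([96, 87, 2, 2, 2], [96.5, 87.5]), ([8, 88, 5, 6, 10], [9.9, 90.6]), ([12, 88, 7, 5, 11], [16.0, 90.3]), ([21, 89, 3, 5, 6], [22.3, 90.7]), ([40, 88, 2,
[... 10376 characters left out ...]
501, 225, 6, 4, 9], [503.0, 226.9]), ([508, 229, 2, 1, 2], [508.5, 229.0]), ([504, 231, 6, 3, 9], [506.1, 231.6]), ([506, 234, 2, 2, 2], [506.5, 234.5]), ([510, 234, 2, 2, 2], [510.5, 234.5]), ([506, 237, 3, 2, 3], [507.0, 237.7]), ([510, 237, 1, 2, 2], [510.0, 237.5]), ([147, 241, 3, 3, 5], [148.0, 242.0]), ([510, 243, 2, 2, 2], [510.5, 243.5]), ([508, 245, 2, 1, 2], [508.5, 245.0]), ([156, 251, 2, 3, 5], [156.4, 252.2]), ([511, 250, 1, 2, 2], [511.0, 250.5]), ([141, 260, 2, 3, 6], [141.5, 261.0]), ([153, 263, 2, 1, 2], [153.5, 263.0]), ([138, 271, 2, 2, 4], [138.5, 271.5]), ([131, 292, 2, 3, 5], [131.4, 293.2]), ([143, 293, 3, 3, 6], [143.8, 293.8]), ([0, 362, 40, 22, 678], [16.1, 374.1])]
```

>>> carry_out:
  commands: [0,0.17,0.19,1,1,0,0.17,0.19,1,1,0,0.17,0.19,1,1,0,0.17,0.19,1,1,0,0.17,0.19,1,1,0,0.17,0.19,1,1,0,0.17,0.19,1,1,0,0.17,0.19,1,1]

```text
time_s: 37.5
tcp_pos: [0.45, -0.1541, 0.1657]
eef_rot: [180.0, -0.1, -169.7]
contact_force: [0.3, -0.0, -0.1]
gripper_width: 0.0003
```

>>> carry_out:
  commands: [0,0,0,1,1,0,0,0,1,1,0,0,0,1,1,0,0,0,1,1,0,0,0,1,1,0,0,0,1,1,0,0,0,1,1,0,0,0,1,1]

```text
time_s: 38.3
tcp_pos: [0.45, -0.1544, 0.1654]
eef_rot: [179.9, -0.1, -137.7]
contact_force: [-0.9, -0.1, -0.2]
gripper_width: 0.0005
```

>>> carry_out:
  commands: [0,0,0,1,1,0,0,0,1,1,0,0,0,1,1,0,0,0,1,1,0,0,0,1,1,0,0,0,1,1,0,0,0,0.5,1,0,0,0,0,1]

```text
time_s: 39.1
tcp_pos: [0.4501, -0.1545, 0.1655]
eef_rot: [179.9, -0.0, -111.8]
contact_force: [1.1, 0.1, -0.6]
gripper_width: 0.0007
```

```bash
python3 - <<'E'
from sc import *
s=st(); c=shot("w14",s); H=hsv(c); m=((H[...,0]>170)|(H[...,0]<8))&(H[...,1]>100); m[240:]=0; m[:,:120]=0; m[:,260:]=0
g=cv2.GaussianBlur(cv2.cvtColor(c["frame"],cv2.COLOR_RGB2GRAY),(3,3),0).astype(float)
P=[]
for r in range(60,200,10):
    a=px0=int(wpx(c,s,[*F0,.036])[0]); d=np.diff(g[r,a-15:a+15]); P.append(won(c,c,(a-14.5+np.argmax(np.abs(d)),r),.036)-F0)
print("deck edge scanner x",np.round(np.median([p@X for p in P])-.125,4))
for b in blobs(m,20):
    x,y,w,h=b[0][:4]; ys,xs=np.nonzero(b[2])
    for n,q in(("end top",(x+w-.5,y+h/2-.5)),("inner",(x-.5,y+h/2-.5)),("side a",(x+w-4,y-.5)),("side b",(x+w-4,y+h-.5))):
        for z in ((.044,) if n!="end top" else (.044,.036)):
            p=won(c,c,q,z)-F0; print(b[0].tolist(),n,z,"scanner x %.4f y %.4f"%(p@X-.125,p@Y))
S=dict(np.load("side9.npz")); S0=dict(np.load("side0.npz")); d=cv2.absdiff(S["frame"],S0["frame"]).max(2)
for n,p,r in(("oil",(.655,-.04,.03),10),("pot",(.668,.07,.03),12),("dish",(.66,-.0,.02),1)):
    u,v=px(S,p).astype(int); print(n,d[v-r:v+r,u-r:u+r].mean().round(1))
E
```

```text
{'time_s': 39.1, 'joints': [4.813, 3.996, -27.704, -0.02, -58.415, -26.631], 'tcp_pos': [0.45, -0.154, 0.166], 'eef_rot': [179.89, -0.036, -111.828], 'gripper_width': 0.001, 'contact_force': [1.143, 0.112, -0.587]}
deck edge scanner x -0.1252
[167, 118, 16, 30, 218] end top 0.044 scanner x -0.0819 y 0.0008
[167, 118, 16, 30, 218] end top 0.036 scanner x -0.0798 y 0.0017
[167, 118, 16, 30, 218] inner 0.044 scanner x -0.0650 y 0.0002
[167, 118, 16, 30, 218] side a 0.044 scanner x -0.0789 y -0.0144
[167, 118, 16, 30, 218] side b 0.044 scanner x -0.0774 y 0.0160
oil 13.6
pot 3.4
dish 3.0
```

```bash
python3 - <<'E'
from plant import r
from h import *
a,b=(np.load(f"scene{k}.npz")["frame"] for k in(0,9))
for n,(x0,y0,x1,y1) in dict(oil=(198,238,214,264),pot=(234,242,258,270),dish=(172,272,240,322)).items():
    q=cv2.matchTemplate(b[y0-8:y1+8,x0-8:x1+8],a[y0:y1,x0:x1],cv2.TM_CCOEFF_NORMED); _,v,_,l=cv2.minMaxLoc(q); print(n,round(v,3),"shift px",l[0]-8,l[1]-8)
print(r.close_job())
E
```

```text
oil 0.914 shift px 0 0
pot 0.995 shift px 0 0
dish 0.992 shift px 0 0
the job is handed in; nothing more can be done
None
```

The red carrier is in the scanner slot, film side up and label end outwards, and the job was handed in at about 39 s with the robot touching nothing. No verdict was reported.

**What I did:**
- I turned the carousel by its knob until the red carrier stood at the opening, then lifted the carrier out.
- I tipped it about its foot onto the pad, film side up, and let go. A close-up showed it lying flat with the purple smear on top.
- I picked it up again, put it part-way into the slot, let go, and pushed it home with closed fingers.

**Last checks:**
- **Depth:** the push ended against a hard stop, with force rising to about 14 N. The label end then measured 81.9 mm in front of the scanner's centre, against 82 mm when fully home.
- **Sideways:** about 1 mm off the slot's middle, by the wrist camera.
- **Bystanders:** the oil bottle, pot and dish showed no shift in the scene picture. A cruder side-camera comparison showed some change at the bottle, which I put down to shadow.
- **Not checked at the end:** the marker, and the other four carriers, which I last saw upright right after the knob turn.

**What disagreed:**
- The fingertips sit about 12 mm behind the tool point, not 22 mm ahead as stated. The first grip on the knob therefore closed above it and turned nothing, so I gripped lower and repeated the turn.
- I measured the scanner deck's width as 166–167 mm, against the 170 mm given.

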